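# Unpin the carrier plate from the drill fixture

### The arm

A 7-joint arm with a two-finger parallel gripper is mounted at the origin on the work surface; the furniture and walls round the work are solid. World frame = base frame: x ahead of the robot, y to its left, z up, the work surface at z = 0. Lengths are in mm, angles in rad, forces in N, time in s.
With the tool pointing down it reaches from about 400 to 875 mm from the base axis. Payload 4.4 kg.
Tool frame: the origin (TCP) lies midway between the tips of the shut fingers; the grasp point (between the pads) lies 19 mm behind it (ctrl.grip_point_offset is the distance from the TCP to the grasp point, in mm); z points along the fingers, y is the direction in which the jaws open and shut (so a half turn about z gives the same grasp; the last joint's range is limited). The gripper opens to 85 mm and grips with 20 to 120 N. Pads are 22 mm wide; open, the fingers measure 114 mm over their backs; the gripper's body (76 mm by 85 mm) begins 54 mm behind the grasp point. The pads swing forward as they close: fully open they stand 13 mm farther back than shut.
Start: joints at [1.19, 0.628, 0.038, 1.517, -0.027, 0.996, -0.02], TCP at [201.286, -618.063, 203.713] pointing down, gripper open.
Joint ranges: [-3.06, 3.06], [-0.37, 2.12], [-1.25, 1.32], [0.18, 2.47], [-1.1, 4.24], [0.23, 1.98], [-2.94, 2.94]. Speed limits (rad/s): [2.57, 2.57, 3.14, 3.14, 3.14, 3.14, 3.14].

### API

Orientations are given as [roll, pitch, yaw] about the fixed x, y, z axes, in that order (R = Rz(yaw) Ry(pitch) Rx(roll)).
In Python, from cell import ctrl, imaging, models gives the robot as it stands. The module is installed in compiled form; this text tells all that it offers.
- The arm moves only by the tool drive_tool, never from a script. Its argument "deltas" is text: rows parted by semicolons, each of 5 numbers parted by spaces: the shift along the tool's x, y, z in m, then the turn about the tool's z in degrees, then the finger opening in m, from 0 to 0.0854. A call has 1 to 12 rows; each row is the pose to reach, as a shift and turn from the pose commanded when the call began, along the tool's axes at that moment; what a row does not reach only later rows make up. A row lasts 1/8 s, in which the tool goes at most 62.5 mm and 10.7 degrees, less where a joint would pass 70% of its speed; a pose out of reach is approached as far as the arm can. A call with a gripper value outside its range is refused whole. The fingers move at their own pace and stop on an object; the grip force is fixed at half the most. Time passes only in rows, so rows that repeat a pose let the fingers close. It gives the time, the measured TCP pose, the force and the opening at its end, in the units of the state.
- ctrl.read_state(): the state, without advancing time (a new reading comes with each control period).
- imaging.get_image(name): name is "side" or "top"; returns a dict with "color" (400x640x3 uint8, red, green, blue), "range_z" (400x640 float32, mm along the optical axis (not along the pixel's ray), 0 where there is no reading), "vfov" (degrees; the focal length in pixels is half the picture's height over the tangent of half this angle, whatever the lens; pixels are square), "cx", "cy" (the principal point, pixels), "extrinsics" (4x4, takes a point from camera to world coordinates). Camera axes: x right, y down, z forward; pixel columns grow to the right and rows downward; lengths in mm; the calibration is good to about 2 mm. A picture is of the moment at which its call begins.
- ctrl.finish_job(): hands the job in, once; it reports no verdict.
Trained networks look in a picture, given as the dict that the camera call returned (one of the last four; its "shot" number tells which), for a name from the list of things; names that differ only in an ending like _2 or _b are one class to them, and where a whole thing is asked for, a point or a joint stands for the part that bears it (a point fixed in the world has none). Each returns a list of dicts, best first, with "score" (0 to 1); they miss things now and then, are a little off and sometimes report something else, mostly with a low value. They report only what shows in the picture. A call takes as long as a camera call.
- models.spot_in(picture, thing): "point" ([column, row] in pixels, amid what is visible of it).
- models.landmark_of(picture, thing): "point" ([column, row] in pixels: a listed point, or the origin of a listed thing).
The state is a dict: "clock": time; "qpos": joint angles; "qd": joint speeds; "tau": joint torques, N m; "eef_pos": TCP position; "tool_rot": TCP orientation; "force": force on the tool from outside, world axes, zero at the start; "torque": the same for the moment, N m; "width": finger opening in mm.
Only numpy, scipy, OpenCV 4.12 (cv2) and the standard library are available. Lean on these libraries where they do the work, as an engineer would, in place of code of your own. Each camera call takes 0.05 s, during which the arm holds its last target.

### The job

Free the aluminium carrier plate from the blue drill fixture: pull up the red T-handle of its sprung index plunger and twist it so that it stays latched open, then slide the plate out by its black grip rib and lay it, without dropping it, the right way up on the black rubber mat, square with the mat and with no edge overhanging. Leave the plunger latched open and do not disturb the other things on the bench.

Things in the scene. Friction and masses are not known exactly. Their poses are not given: they have to be found in the camera images.
- fixture: blue drill fixture fixed to the bench, 180 mm long (x), 124 mm wide (y). Origin on the bench, under the seated plate's centre; -x is the open front, roughly towards the robot. Base 12 mm thick; on it two side rails (inner faces y = +-48 mm, tops 22 mm high), a back stop (face x = +83 mm) and a bridge over the plate's far end. What is under the bridge can only slide out to -x
- slot (a point): on the fixture, at x = 53 mm, y = 0, 57 mm above the bench, on the plunger's axis. The bridge (x = 36 to 70 mm, full width, 33 to 43 mm above the bench) carries two steel cheeks, y = 9 to 20 mm on either side, x = 36 to 70 mm, with an 18 mm wide, 14 mm deep slot along the fixture's x between them. This point is midway between them at the height of their tops
- thandle_top (a point): centre of the top of the plunger's red T-handle: a bar 60 mm long (point's x), 14 mm wide (grip it across this), 36 mm high. Closed, it lies along the fixture's x, its lower 14 mm in the slot, top 79 mm above the bench; there it cannot turn. Pulled up over 14 mm it turns, either way; turned about 90 degrees and let go, it rests across the cheeks (top 93 mm high) and stays
- plunger (a joint): height of the plunger in m: 0 closed, about 0.014 when latched open on the cheeks, 0.020 at the top stop. A spring pulls it down with about 6 N closed, 12 N at the top. Its 12 mm pin reaches 10 mm into the plate's hole when closed, and clears the plate by 4 mm when latched
- thandle (a joint): turn of the T-handle about the vertical in rad: 0 in line with the slot (the fixture's x), positive anticlockwise from above, stops at +-1.7; it turns easily once pulled up
- carrier: aluminium carrier plate, 160 mm long (x) by 92 mm wide (y) by 12 mm thick, 0.35 kg nominal, loose. Origin: centre of its underside; axes as the fixture's when it sits in it, its underside then 12 mm above the bench. A round hole for the pin lies at x = +53 mm. It must slide at least 44 mm to -x before it is clear of the bridge and can be lifted
- rib_top (a point): centre of the top of the plate's black grip rib: 50 mm long (along the plate's x), 16 mm wide, standing 30 mm above the plate's top, its centre at x = -45 mm, y = 0 of the plate, its top 42 mm above the plate's underside
- mat: black rubber mat with yellow corner marks, fixed, 200 mm (x) by 130 mm (y), 4 mm thick. Origin: centre of its underside, on the bench
- screw_jar: glass jar with red lid, 68 mm across, 95 mm high, loose bystander; origin at the centre of its underside
- nail_jar: glass jar with tan lid, 62 mm across, 85 mm high, loose bystander; origin at the centre of its underside
- glue_bottle: orange glue bottle with red cap, 54 mm across, 160 mm high, loose bystander; origin at the centre of its underside
- spray_can: red spray can with white cap, 65 mm across, 194 mm high, loose bystander; origin at the centre of its underside

How it is judged:
By the outcome, as a careful person would: the job done as asked, in the order asked, and still so for the second after the job is handed in, with the robot touching nothing.
It also fails if it takes over 54 s, if anything falls off the work surface, if the arm or the gripper's body presses on something with over 40 N, if the wrist force passes 120 N, or if a joint passes its speed limit or range.

## Working session

There is one attempt and no reset: what is moved stays moved. The work goes in short steps, Python scripts to look and compute and a tool call to move; the robot and the scene stay as the last step left them, time stands still between calls to the robot, and variables do not carry over. Pictures are saved under pics/ and viewed, and the job is handed in when it is done.

Besides the shell and the picture viewer there is one more tool, called after "Request:" by a JSON object that holds its "api" and its "payload". drive_tool: Moves the arm, as the interface text tells. Its arguments: {"type":"object","properties":{"deltas":{"type":"string"}},"required":["deltas"]}

```bash
mkdir -p pics; cat > h.py <<'E'
import numpy as np, cv2
from cell import ctrl, imaging, models
def save(p,n): cv2.imwrite('pics/'+n+'.png', p['color'][:,:,::-1])
def K(p):
    h=p['color'].shape[0]; return h/2/np.tan(np.radians(p['vfov'])/2)
def ray(p,uv):
    f=K(p); d=np.array([(uv[0]-p['cx'])/f,(uv[1]-p['cy'])/f,1.]); E=np.array(p['extrinsics']); return E[:3,3],E[:3,:3]@d
def atz(p,uv,z):
    o,d=ray(p,uv); return o+d*(z-o[2])/d[2]
def bydepth(p,uv):
    o,d=ray(p,uv); u,v=int(round(uv[0])),int(round(uv[1])); w=p['range_z'][max(v-1,0):v+2,max(u-1,0):u+2]; w=w[w>0]
    return o+d*np.median(w) if len(w) else None
def proj(p,X):
    E=np.array(p['extrinsics']); c=E[:3,:3].T@(np.array(X)-E[:3,3]); f=K(p); return [p['cx']+f*c[0]/c[2],p['cy']+f*c[1]/c[2]]
def cloud(p):
    f=K(p); z=p['range_z']; v,u=np.mgrid[:z.shape[0],:z.shape[1]]
    c=np.stack([(u-p['cx'])/f*z,(v-p['cy'])/f*z,z],-1); E=np.array(p['extrinsics'])
    w=c@E[:3,:3].T+E[:3,3]; w[z<=0]=np.nan; return w
E
python3 - <<'E'
from h import *
np.set_printoptions(precision=1,suppress=True)
s=ctrl.read_state(); print({k:np.round(v,3) for k,v in s.items()}, ctrl.grip_point_offset)
for c in ('side','top'):
    p=imaging.get_image(c); save(p,c+'0'); print(c,p['vfov'],p['cx'],p['cy'],np.array(p['extrinsics']))
    for t in ['fixture','slot','thandle_top','carrier','rib_top','mat','screw_jar','nail_jar','glue_bottle','spray_can']:
        r=models.landmark_of(p,t)[:2]
        for q in r: print(t,round(q['score'],2),np.round(q['point'],1),bydepth(p,q['point']))
E
```

```text
{'clock': np.float64(0.0), 'qpos': array([ 1.2,  0.6,  0. ,  1.5, -0. ,  1. , -0. ]), 'qd': array([-0.,  0., -0., -0., -0., -0.,  0.]), 'tau': array([  0. , -56.3,   1.2, -19.3,   0. ,   0. ,   0. ]), 'eef_pos': array([ 201.1, -617.4,  202.8]), 'tool_rot': array([-3.1,  0. ,  0.3]), 'force': array([ 0.5, -0.2, -0.5]), 'torque': array([-0.,  0.,  0.]), 'width': np.float64(85.562)} 18.700000000000003
side 54.437679628783364 323.6011710319884 200.2182186935566 [[    1.     -0.     -0.    533.6]
 [    0.     -0.5     0.9 -1002.8]
 [   -0.     -0.9    -0.5   650.9]
 [    0.      0.      0.      1. ]]
fixture 0.67 [321.1 248.6] [ 520.8 -195.3   24.3]
slot 0.73 [340.3 228.3] [ 571.2 -167.6   69. ]
slot 0.36 [321.  244.9] [ 520.4 -178.9   23.9]
thandle_top 0.83 [340.7 228.8] [ 572.4 -165.9   66.2]
carrier 0.84 [316.2 246.9] [ 507.9 -188.2   24.5]
rib_top 0.91 [304.9 233. ] [ 475.3 -121.8   22. ]
rib_top 0.48 [376.9 222.3] [682.9 -58.4  13.3]
mat 0.82 [321.5 198.5] [519.9 101.5   1.3]
nail_jar 0.57 [283.2 174. ] [379.8 261.4  11.8]
glue_bottle 0.86 [293.3 295. ] [ 458.6 -354.3   16. ]
spray_can 0.55 [244.7 315.2] [ 364.2 -432.3   36.3]
top 50.487193221980604 315.65327066062105 193.30791607734895 [[  -0.    -1.     0.1  397.9]
 [  -1.     0.    -0.   -48.2]
 [   0.    -0.1   -1.  1394.3]
 [   0.     0.     0.     1. ]]
fixture 0.72 [350.2 195. ] [ 526.8 -177.5   21.3]
slot 0.85 [346.7 180.5] [ 566.9 -161.6   79.8]
thandle_top 0.43 [344.2 178.2] [ 574.3 -153.9   78.4]
carrier 0.94 [346.1 193.5] [ 531.7 -164.2   21.9]
carrier 0.72 [347.5 196. ] [ 523.1 -168.2   26.6]
rib_top 0.61 [349.5 209.9] [ 476.3 -171.6   54.4]
mat 0.68 [261.4 195.8] [526.3 112.8   6.6]
mat 0.51 [397.7 211.6] [ 466.9 -310.8  120.4]
screw_jar 0.85 [306.2 146.7] [671.1 -35.3  95.1]
nail_jar 0.9 [205.8 243.7] [372.5 272.   85.4]
glue_bottle 0.9 [396.2 215. ] [ 457.  -307.4  113.9]
spray_can 0.82 [419.6 246.9] [ 361.9 -367.3  146.9]
```

View pics/side0.png

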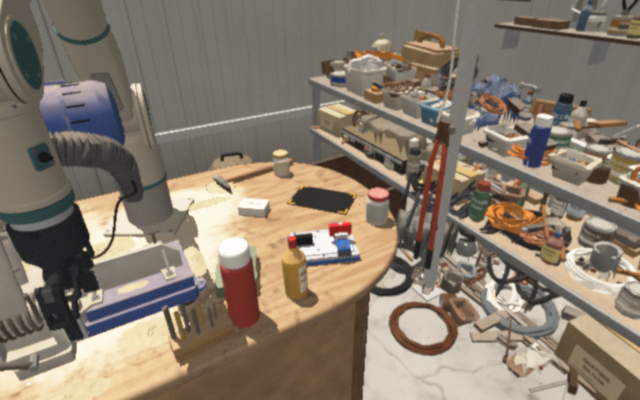

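View pics/top0.png

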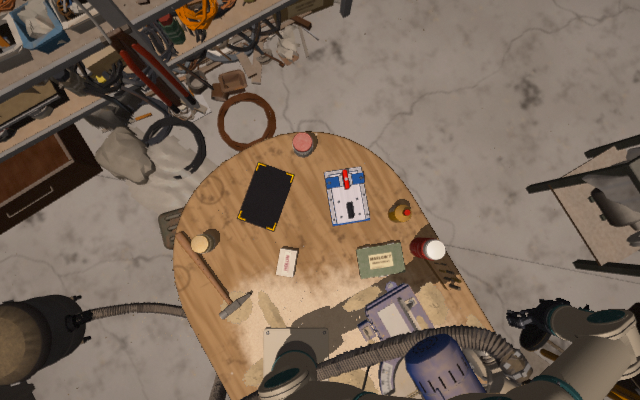

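```bash
python3 - <<'E'
from h import *
p=imaging.get_image('top'); q=imaging.get_image('side')
np.savez('p0.npz',**{('t_'+k):v for k,v in p.items()},**{('s_'+k):v for k,v in q.items()})
a=cv2.resize(p['color'][125:265,180:460],None,fx=2.8,fy=2.8,interpolation=cv2.INTER_CUBIC)
b=cv2.resize(q['color'][180:300,260:420],None,fx=4.5,fy=4.5,interpolation=cv2.INTER_CUBIC)
cv2.imwrite('pics/a.png',a[:,:,::-1]);cv2.imwrite('pics/b.png',b[:,:,::-1])
E
```

```text
(no output)
```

View pics/a.png

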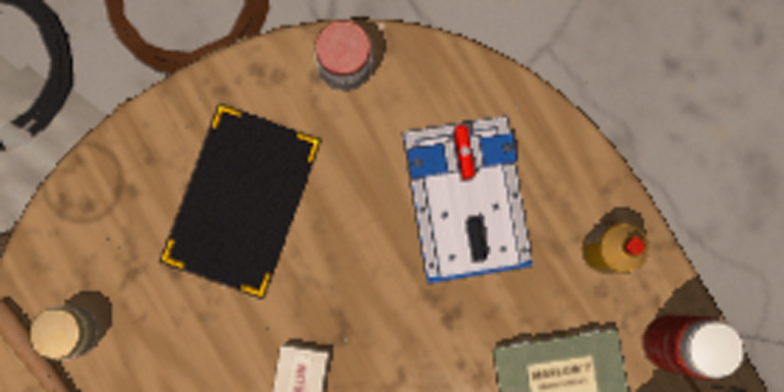

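View pics/b.png

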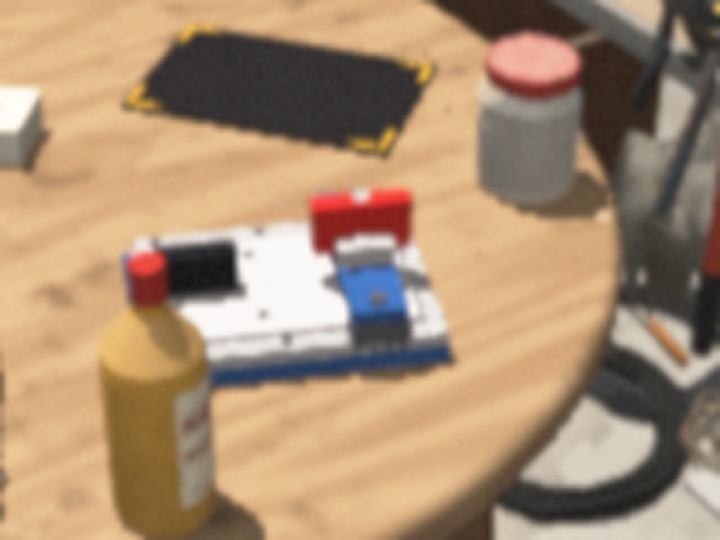

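```bash
cat > meas.py <<'E'
from h import *
def rect(P):
    r=cv2.minAreaRect(P[:,:2].astype(np.float32)); return np.round(r[0],1),np.round(r[1],1),round(r[2],1)
E
python3 - <<'E'
from meas import *
np.set_printoptions(precision=1,suppress=True)
for c in ('top','side'):
    p=imaging.get_image(c); W=cloud(p); C=p['color'].astype(int)
    near=(np.hypot(W[...,0]-540,W[...,1]+170)<150)
    hsv=cv2.cvtColor(p['color'],cv2.COLOR_RGB2HSV)
    red=((hsv[...,0]<6)|(hsv[...,0]>174))&(hsv[...,1]>150)&near&(W[...,2]>30)&(np.hypot(W[...,0]-575,W[...,1]+160)<60)
    R=W[red]; print(c,'red n',len(R),R[:,2].max()); T=R[R[:,2]>74]; print(rect(T),T.mean(0))
    fx=near&(W[...,2]>5)&(W[...,0]>430)&(W[...,1]>-260)
    Fp=W[fx&(W[...,2]<30)]
    print('fix',rect(Fp), np.percentile(Fp[:,2],[5,50,95]))
    dark=near&(hsv[...,2]<70)&(W[...,2]>45); D=W[dark]; print('rib',len(D),rect(D) if len(D)>5 else '',D.mean(0))
    m=(hsv[...,2]<75)&(abs(W[...,0]-520)<140)&(abs(W[...,1]-110)<120)&(W[...,2]<12)
    m=m.astype(np.uint8); n,l,st,ce=cv2.connectedComponentsWithStats(m); k=1+np.argmax(st[1:,4]); 
    ct,_=cv2.findContours((l==k).astype(np.uint8),cv2.RETR_EXTERNAL,cv2.CHAIN_APPROX_NONE)
    pts=np.array([atz(p,q[0],4) for q in ct[0]]); print('mat',st[k],rect(pts), W[l==k].mean(0))
    # include yellow
    y=(hsv[...,0]>20)&(hsv[...,0]<32)&(hsv[...,1]>180)&(abs(W[...,0]-520)<150)&(abs(W[...,1]-110)<140)
    m2=((l==k)|y).astype(np.uint8); m2=cv2.morphologyEx(m2,cv2.MORPH_CLOSE,np.ones((3,3),np.uint8)); n,l,st,ce=cv2.connectedComponentsWithStats(m2); k=1+np.argmax(st[1:,4]); 
    ct,_=cv2.findContours((l==k).astype(np.uint8),cv2.RETR_EXTERNAL,cv2.CHAIN_APPROX_NONE)
    pts=np.array([atz(p,q[0],4) for q in ct[0]]); print('mat+y',st[k],rect(pts))
E
```

```text
top red n 77 84.60720356392812
(array([ 572.1, -157.9]), array([58.3, 13.5]), 9.1) [ 571.8 -157.6   78.9]
fix (array([ 557.5, -141.3]), array([254.7, 235.6]), 0.2) [ 5.8 22.8 28. ]
rib 75 (array([ 475.8, -235.7]), array([144.2,  44.6]), 89.8) [ 476.2 -175.1   54.9]
mat [ 241  165   51   64 2192] (array([526. ,  98.7]), array([129.2, 198.8]), 70.2) [525.3  98.8   4.4]
mat+y [ 238  162   56   69 2327] (array([526. ,  98.7]), array([129.2, 198.8]), 70.2)
side red n 185 81.22237594756587
(array([ 569.3, -162.2]), array([56.2, 16.5]), 8.5) [ 569.1 -164.1   77.5]
fix (array([ 526.1, -168.5]), array([170.1, 127.3]), 8.3) [ 8.7 22.4 25.6]
rib 71 (array([ 475. , -178.9]), array([39.7, 12.8]), 4.4) [ 476.4 -180.8   50.9]
mat [293 188  60  24 989] (array([522.7,  95. ]), array([118.6, 191.7]), 70.5) [523.   94.5   3.5]
mat+y [293 188  60  24 996] (array([522.7,  95. ]), array([118.6, 191.7]), 70.5)
```

```bash
python3 - <<'E'
from meas import *
from scipy.optimize import minimize
d=np.load('p0.npz')
np.set_printoptions(precision=2,suppress=True)
for c in 'ts':
    p={k[2:]:d[k] for k in d if k.startswith(c+'_')}
    hsv=cv2.cvtColor(p['color'],cv2.COLOR_RGB2HSV).astype(int)
    S=8
    W=cloud(p)
    if c=='t': win=(165,318,235,380)
    else: win=(222,290,268,365)
    r0,c0,r1,c1=win
    h=hsv[r0:r1,c0:c1]
    m=((h[...,1]<60)|((h[...,0]>90)&(h[...,0]<140)&(h[...,1]>60))|(((h[...,0]<6)|(h[...,0]>172))&(h[...,1]>150)))|(h[...,2]<60)
    m=m.astype(np.uint8); m=cv2.morphologyEx(m,cv2.MORPH_CLOSE,np.ones((3,3),np.uint8)); n,l,st,ce=cv2.connectedComponentsWithStats(m); k=1+np.argmax(st[1:,4]); m=(l==k).astype(np.uint8)
    cv2.imwrite('pics/m_%s.png'%c,cv2.resize(m*255,None,fx=6,fy=6,interpolation=0))
    def boxes(x,y,a,off):
        B=[(-90,90,-62,62,0,12),(-90,90,-62,62,12,22),(36-off,70-off,-62,62,33,43),(36-off,70-off,-20,20,43,57),(23-off,83-off,-7,7,57,79)]
        R=np.array([[np.cos(a),-np.sin(a)],[np.sin(a),np.cos(a)]]); o=[]
        for b in B:
            P=np.array([[b[i],b[2+j],b[4+k]] for i in(0,1) for j in(0,1) for k in(0,1)],float); P[:,:2]=P[:,:2]@R.T+[x,y]; o.append(P)
        return o
    def cost(t):
        im=np.zeros(((r1-r0)*S,(c1-c0)*S),np.uint8)
        for P in boxes(t[0],t[1],t[2]/100,t[3]):
            uv=np.array([proj(p,X) for X in P]); uv=((uv-[c0,r0]+.5)*S); cv2.fillPoly(im,[cv2.convexHull(uv.astype(np.int32))],1)
        sm=cv2.resize(im.astype(np.float32),(c1-c0,r1-r0),interpolation=cv2.INTER_AREA)
        v=np.ones_like(sm)
        if c=='s': v[:,:45]=0
        return (((sm-m)**2)*v).sum()
    best=None
    for y0 in(14,17,20):
      for off in (0,8):
        r=minimize(cost,[530,-167,y0,off],method='Nelder-Mead',options=dict(initial_simplex=np.array([[530,-167,y0,off],[536,-167,y0,off],[530,-161,y0,off],[530,-167,y0+4,off],[530,-167,y0,off+6]])))
        if best is None or r.fun<best.fun: best=r
    x,y,a,off=best.x; a/=100
    # origin = box centre - off*dir ... bridge x is (36-off) in base frame => fixture origin at -off
    print(c,best.fun,m.sum(),'base ctr',best.x,'yaw deg',np.degrees(a),'origin',x-off*np.cos(a),y-off*np.sin(a))
E
```

```text
t 29.3935546875 2105 base ctr [ 524.86 -166.64   15.22    6.7 ] yaw deg 8.721168181207883 origin 518.2385122096238 -167.65867274290937
s 8.22412109375 2153 base ctr [ 520.39 -167.78   17.04    5.25] yaw deg 9.76077044740954 origin 515.2177951118437 -168.67076177873318
```

View pics/m_t.png

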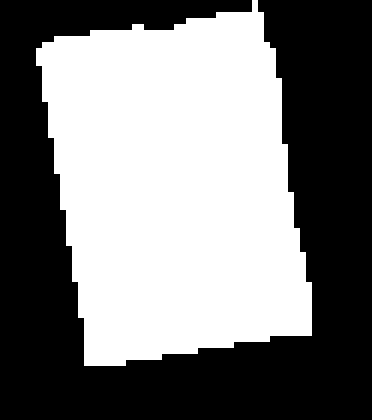

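View pics/m_s.png

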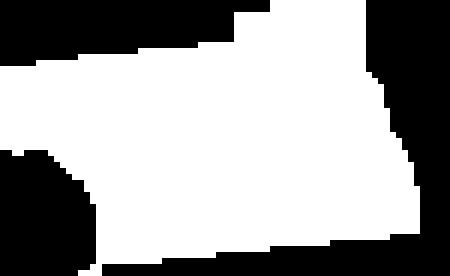

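```bash
cat > go.py <<'E'
from h import *
import sys
from scipy.spatial.transform import Rotation as Ro
def delta(t,yawdeg,cmd=None):
    s=ctrl.read_state(); R=Ro.from_euler('xyz',s['tool_rot']).as_matrix(); d=R.T@(np.array(t)-s['eef_pos'])
    yaw=np.degrees(np.arctan2(R[1,0],R[0,0])); turn=-((yawdeg-yaw+90)%180-90)
    print('t',s['clock'],'pos',np.round(s['eef_pos'],1),'rot',np.round(s['tool_rot'],4),'yaw',round(yaw,2),'w',s['width'],'F',np.round(s['force'],1),'q7',round(s['qpos'][6],2),'q',np.round(s['qpos'],2))
    print('shift m',np.round(d/1000,4),'turn',round(turn,2)); return d,turn
if __name__=='__main__':
    a=list(map(float,sys.argv[1:])); delta(a[:3],a[3])
E
python3 go.py 570.5 -159 250 9.3
```

```text
t 1.3 pos [ 201.3 -618.1  203.7] rot [-3.1416 -0.      0.3147] yaw 18.03 w 85.18812938651793 F [0.4 0.8 0.3] q7 -0.02 q [ 1.19  0.63  0.04  1.52 -0.03  1.   -0.02]
shift m [ 0.4932 -0.3222 -0.0463] turn 8.73
```

Request:
{"api": "drive_tool", "payload": {"deltas": "0 0 -0.05 0 0.0854; 0 0 -0.09 0 0.0854; 0.05 -0.033 -0.09 0 0.0854; 0.1 -0.065 -0.09 2 0.0854; 0.15 -0.098 -0.09 4 0.0854; 0.2 -0.13 -0.09 6 0.0854; 0.25 -0.163 -0.09 8.7 0.0854; 0.3 -0.196 -0.09 8.7 0.0854; 0.35 -0.229 -0.09 8.7 0.0854; 0.4 -0.261 -0.09 8.7 0.0854; 0.45 -0.294 -0.09 8.7 0.0854; 0.493 -0.322 -0.046 8.7 0.0854"}}

```text
clock: 2.8
eef_pos: [572.2, -160.4, 255.6]
tool_rot: [3.139, -0.008, 0.165]
force: [0.7, -0.2, -1.0]
width: 85.3
```

```bash
python3 go.py 570.5 -159 130 9.3
```

```text
t 2.8 pos [ 572.2 -160.4  255.6] rot [ 3.1389 -0.0081  0.1646] yaw 9.43 w 85.27444443219414 F [ 0.7 -0.2 -1. ] q7 -1.2 q [ 0.25  0.49 -0.03  1.62  0.02  1.02 -1.2 ]
shift m [-0.0024 -0.0019  0.1256] turn 0.13
```

Request:
{"api": "drive_tool", "payload": {"deltas": "0 0 0.05 0 0.0854; 0 0 0.1 0 0.0854; 0 0 0.13 0 0.0854; 0 0 0.13 0 0.0854; 0 0 0.13 0 0.0854"}}

```text
clock: 3.42
eef_pos: [569.0, -162.6, 124.3]
tool_rot: [3.141, -0.002, 0.163]
force: [-0.2, 0.0, 0.7]
width: 85.4
```

```bash
python3 - <<'E'
from go import *
delta([570.5,-159,61],9.3)
for c,w in (('top',(140,300,230,400)),('side',(170,260,300,420))):
    p=imaging.get_image(c); r=models.landmark_of(p,'thandle_top'); print(c,r[:1])
    a=cv2.resize(p['color'][w[0]:w[2],w[1]:w[3]],None,fx=4.5,fy=4.5,interpolation=cv2.INTER_CUBIC); cv2.imwrite('pics/c_%s.png'%c,a[:,:,::-1])
E
```

```text
t 3.425 pos [ 569.  -162.6  124.3] rot [ 3.1407e+00 -2.1000e-03  1.6270e-01] yaw 9.32 w 85.37402595510541 F [-0.2  0.   0.7] q7 -1.2 q [ 0.25  0.64 -0.03  1.77  0.03  0.74 -1.2 ]
shift m [ 0.0019 -0.0034  0.0633] turn 0.02
top []
side [{'point': [338.9, 225.1], 'score': 0.59}]
```

View pics/c_side.png

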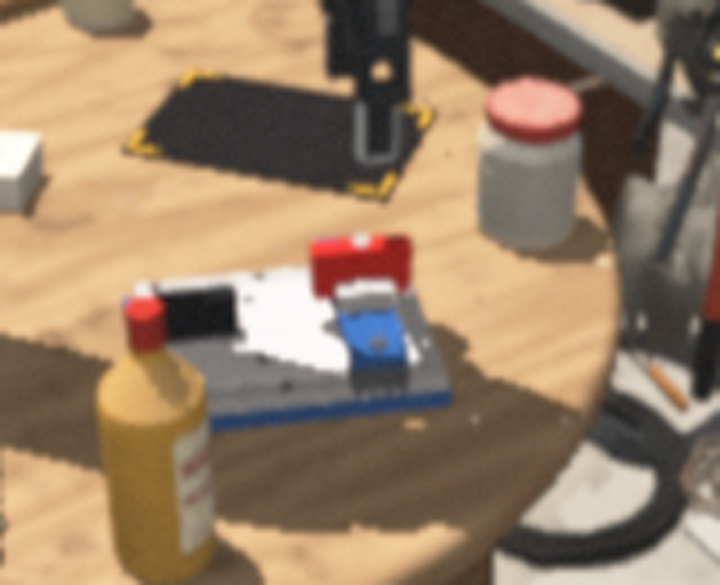

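View pics/c_top.png

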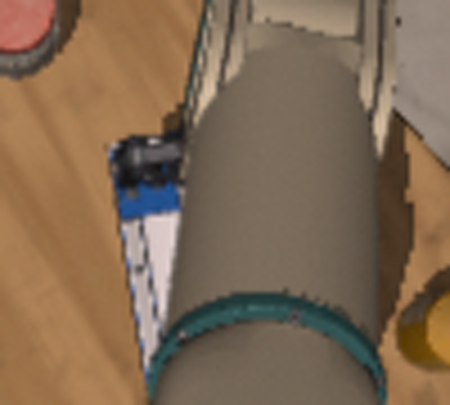

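Request:
{"api": "drive_tool", "payload": {"deltas": "0 0 0 0 0.0854; 0 0 0 0 0.0854"}}

```text
clock: 3.88
eef_pos: [568.1, -162.3, 123.4]
tool_rot: [3.141, -0.001, 0.163]
force: [-1.3, 1.2, -0.1]
width: 85.6
```

```bash
python3 - <<'E'
from go import *
delta([570.5,-159,61],9.3)
p=imaging.get_image('side'); s=ctrl.read_state(); 
for z in (0,13,60): print(proj(p,s['eef_pos']+[0,0,z]))
a=np.radians(9.3)
print('handle',proj(p,[570.5,-159,79]), [proj(p,[570.5+k*30*np.cos(a),-159+k*30*np.sin(a),79]) for k in(-1,1)])
y=s['eef_pos']+np.array([-np.sin(a)*48,np.cos(a)*48,13]); print('far finger tip',proj(p,y))
E
```

```text
t 3.875 pos [ 568.1 -162.3  123.4] rot [ 3.1413e+00 -6.0000e-04  1.6290e-01] yaw 9.33 w 85.56652055705038 F [-1.3  1.2 -0.1] q7 -1.2 q [ 0.25  0.64 -0.03  1.77  0.03  0.73 -1.2 ]
shift m [ 0.0029 -0.0029  0.0624] turn 0.03
[np.float64(339.2484151227443), np.float64(209.5874338596683)]
[np.float64(339.3085232746036), np.float64(205.24011305911966)]
[np.float64(339.53276726189443), np.float64(189.0216714635598)]
handle [np.float64(339.94496476733053), np.float64(223.25915759269034)] [[np.float64(328.64775064524696), np.float64(224.38158468037352)], [np.float64(351.153478135907), np.float64(222.14554330853187)]]
far finger tip [np.float64(335.7618997567308), np.float64(195.8896189521338)]
```

```bash
python3 - <<'E'
from go import *
p=imaging.get_image('side')
a=cv2.resize(p['color'][130:270,270:420],None,fx=4,fy=4,interpolation=cv2.INTER_CUBIC); cv2.imwrite('pics/d.png',a[:,:,::-1])
W=cloud(p)
# handle top & finger clouds
for r,c in ((206,344),(200,344),(204,350),(190,344),(226,340),(230,340)): print(r,c,np.round(W[r,c],1))
E
```

```text
206 344 [ 577.4 -208.8  162.5]
200 344 [ 576.5 -219.3  185.5]
204 350 [611.3  59.6   4.8]
190 344 [ 575.4 -232.   219.5]
226 340 [ 570.5 -164.7   74.2]
230 340 [ 570.6 -166.9   63.1]
```

View pics/d.png

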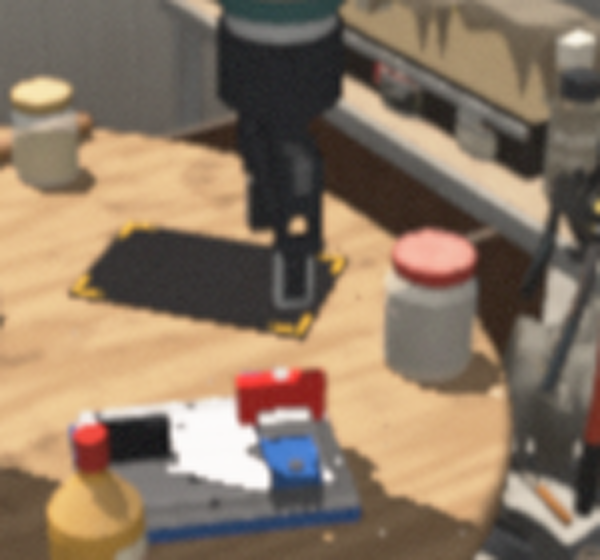

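Request:
{"api": "drive_tool", "payload": {"deltas": "0.0025 -0.0027 0.03 0 0.0854; 0.0025 -0.0027 0.062 0 0.0854; 0.0025 -0.0027 0.062 0 0.0854; 0.0025 -0.0027 0.062 0 0.04; 0.0025 -0.0027 0.062 0 0.01; 0.0025 -0.0027 0.062 0 0.0; 0.0025 -0.0027 0.062 0 0.0; 0.0025 -0.0027 0.062 0 0.0; 0.0025 -0.0027 0.062 0 0.0"}}

```text
clock: 5.1
eef_pos: [570.0, -159.2, 61.1]
tool_rot: [3.142, -0.0, 0.163]
force: [-0.1, 0.3, -0.5]
width: -0.2
```

```bash
python3 - <<'E'
from go import *
delta([570.5,-159,79],9.3)
p=imaging.get_image('side')
a=cv2.resize(p['color'][130:270,270:420],None,fx=4,fy=4,interpolation=cv2.INTER_CUBIC); cv2.imwrite('pics/e.png',a[:,:,::-1])
E
```

```text
t 5.1 pos [ 570.  -159.2   61.1] rot [ 3.1416 -0.      0.1629] yaw 9.34 w -0.16915493546732616 F [-0.1  0.3 -0.5] q7 -1.21 q [ 0.24  0.73 -0.03  1.8   0.03  0.61 -1.21]
shift m [ 0.0005 -0.0001 -0.0179] turn 0.04
```

View pics/e.png

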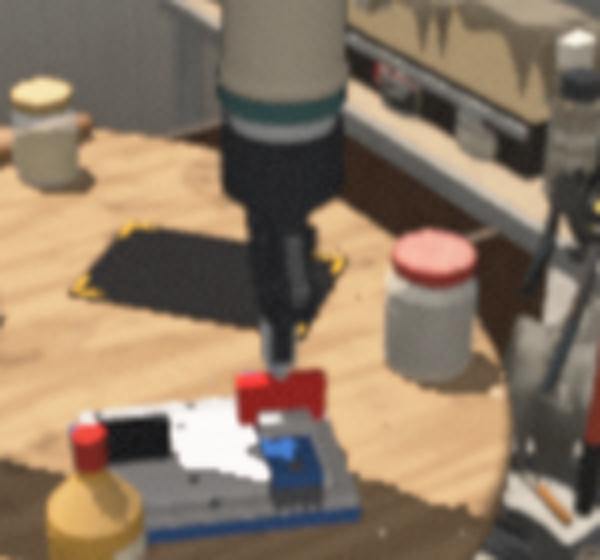

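```bash
python3 - <<'E'
from go import *
p=imaging.get_image('side'); W=cloud(p); f=W
for r in range(205,238,2): print(r,[np.round(W[r,c]).astype(int).tolist() for c in (334,339,341,346)])
s=ctrl.read_state(); print(proj(p,s['eef_pos']),proj(p,s['eef_pos']+[0,0,18]))
t=imaging.get_image('top'); a=cv2.resize(t['color'][140:230,300:400],None,fx=6,fy=6,interpolation=cv2.INTER_CUBIC); cv2.imwrite('pics/f.png',a[:,:,::-1])
E
```

```text
205 [[555, -157, 134], [565, -218, 171], [570, -220, 173], [582, -216, 170]]
207 [[560, 43, 4], [565, -213, 163], [570, -211, 161], [582, -209, 160]]
209 [[559, 30, 5], [566, -206, 152], [571, -205, 152], [583, -199, 148]]
211 [[559, 22, 3], [566, -195, 140], [571, -191, 137], [584, -190, 136]]
213 [[559, 13, 1], [567, -175, 121], [572, -172, 119], [596, 8, 4]]
215 [[559, 2, 1], [567, -175, 115], [572, -173, 114], [596, 2, 1]]
217 [[559, -8, 0], [567, -174, 108], [572, -172, 107], [595, -7, -1]]
219 [[558, -18, -1], [567, -175, 103], [572, -173, 102], [595, -19, 0]]
221 [[558, -29, 0], [567, -173, 96], [573, -166, 91], [594, -30, 0]]
223 [[556, -104, 43], [568, -157, 78], [573, -160, 80], [586, -158, 79]]
225 [[555, -166, 78], [568, -166, 79], [573, -163, 77], [586, -164, 77]]
227 [[555, -170, 75], [568, -166, 72], [573, -166, 72], [586, -164, 70]]
229 [[555, -169, 68], [568, -165, 65], [573, -165, 65], [586, -166, 66]]
231 [[555, -168, 61], [568, -168, 60], [573, -166, 59], [586, -167, 60]]
233 [[555, -168, 55], [568, -172, 57], [573, -172, 57], [586, -174, 58]]
235 [[555, -176, 53], [568, -180, 56], [573, -180, 57], [586, -177, 54]]
237 [[555, -176, 47], [568, -181, 51], [573, -181, 51], [586, -177, 47]]
[np.float64(339.6608345043588), np.float64(228.9412366966846)] [np.float64(339.7451750357149), np.float64(223.28592999387283)]
```

View pics/f.png

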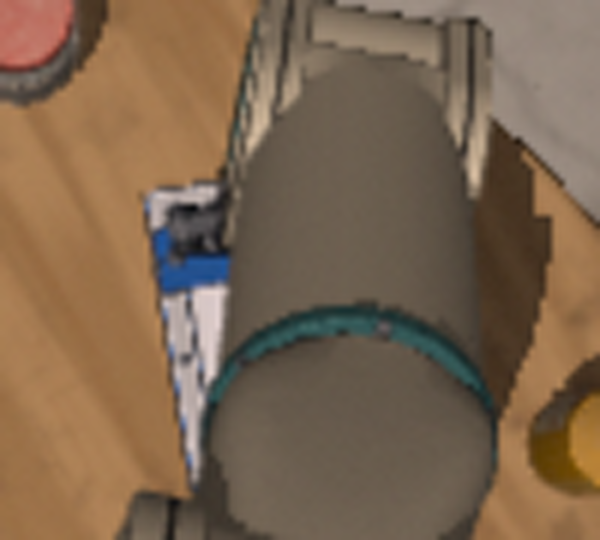

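Request:
{"api": "drive_tool", "payload": {"deltas": "0 0 0 0 0.0854; 0 0 0 0 0.0854; 0 0 0 0 0.0854; 0 0 0 0 0.0854; 0 0 0.01 0 0.0854; 0 0 0.02 0 0.0854; 0 0 0.02 0 0.0854"}}

```text
clock: 6.12
eef_pos: [568.9, -158.9, 39.7]
tool_rot: [-3.141, 0.002, 0.163]
force: [-0.2, -0.4, -0.1]
width: 85.4
```

```bash
python3 - <<'E'
from go import *
delta([570.5,-159,79],9.3)
p=imaging.get_image('side'); W=cloud(p)
a=cv2.resize(p['color'][160:260,290:390],None,fx=5.5,fy=5.5,interpolation=cv2.INTER_CUBIC); cv2.imwrite('pics/g.png',a[:,:,::-1])
for r in range(212,236,1): print(r,[np.round(W[r,c]).astype(int).tolist() for c in (339,342,345)])
E
```

```text
t 6.125 pos [ 568.9 -158.9   39.7] rot [-3.1406e+00  2.4000e-03  1.6290e-01] yaw 9.33 w 85.44729134760587 F [-0.2 -0.4 -0.1] q7 -1.21 q [ 0.24  0.76 -0.03  1.81  0.03  0.57 -1.21]
shift m [ 0.0015  0.0003 -0.0393] turn 0.03
212 [[566, -201, 141], [572, -231, 160], [579, -229, 158]]
213 [[566, -203, 139], [572, -231, 157], [579, -228, 155]]
214 [[566, -210, 141], [572, -232, 155], [579, -230, 153]]
215 [[566, -210, 138], [572, -232, 152], [593, 6, -2]]
216 [[566, -213, 137], [572, -232, 149], [592, -3, 0]]
217 [[566, -212, 133], [583, -7, -1], [580, -208, 131]]
218 [[566, -216, 133], [573, -214, 132], [580, -218, 135]]
219 [[566, -216, 130], [572, -226, 137], [579, -228, 138]]
220 [[566, -216, 127], [572, -230, 136], [579, -233, 138]]
221 [[565, -229, 133], [572, -235, 137], [579, -233, 136]]
222 [[565, -232, 132], [572, -234, 133], [579, -234, 133]]
223 [[566, -210, 114], [572, -234, 130], [579, -232, 129]]
224 [[566, -211, 112], [572, -233, 127], [580, -218, 116]]
225 [[566, -211, 109], [573, -217, 113], [580, -217, 113]]
226 [[566, -208, 104], [573, -217, 110], [581, -214, 108]]
227 [[566, -210, 102], [573, -217, 107], [581, -214, 105]]
228 [[566, -211, 100], [573, -217, 104], [581, -214, 102]]
229 [[566, -211, 97], [573, -217, 102], [581, -216, 100]]
230 [[566, -210, 93], [573, -216, 98], [581, -217, 98]]
231 [[566, -209, 90], [573, -214, 93], [581, -215, 94]]
232 [[566, -210, 88], [573, -219, 94], [581, -216, 91]]
233 [[566, -209, 84], [574, -212, 86], [582, -206, 81]]
234 [[566, -211, 82], [574, -209, 81], [583, -174, 55]]
235 [[568, -182, 58], [575, -180, 56], [583, -176, 54]]
```

View pics/g.png

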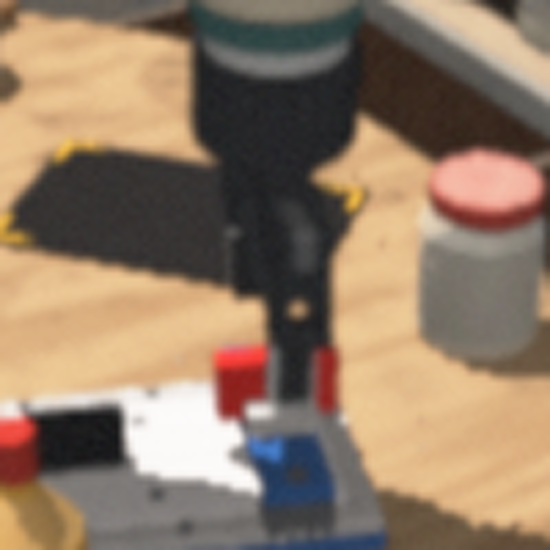

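Request:
{"api": "drive_tool", "payload": {"deltas": "0.001 0 0.005 0 0.0854; 0.001 0 0.005 0 0.04; 0.001 0 0.005 0 0; 0.001 0 0.005 0 0; 0.001 0 0.005 0 0; 0.001 0 0.005 0 0; 0.001 0 0.005 0 0"}}

```text
clock: 7.05
eef_pos: [571.0, -158.7, 36.4]
tool_rot: [-3.141, -0.0, 0.163]
force: [-1.1, 2.0, 4.9]
width: 12.4
```

```bash
python3 - <<'E'
from go import *
delta([570.5,-159,79],9.3)
p=imaging.get_image('side'); W=cloud(p)
a=cv2.resize(p['color'][160:260,290:390],None,fx=5.5,fy=5.5,interpolation=cv2.INTER_CUBIC); cv2.imwrite('pics/i.png',a[:,:,::-1])
for r in range(218,236,1): print(r,[np.round(W[r,c]).astype(int).tolist() for c in (339,342,345)])
E
```

```text
t 7.05 pos [ 571.  -158.7   36.4] rot [-3.1413e+00 -2.0000e-04  1.6310e-01] yaw 9.35 w 12.366770049191583 F [-1.1  2.   4.9] q7 -1.22 q [ 0.24  0.77 -0.03  1.81  0.03  0.56 -1.22]
shift m [-0.0005  0.0002 -0.0426] turn 0.05
218 [[566, -209, 129], [573, -206, 126], [581, -192, 117]]
219 [[566, -207, 124], [574, -197, 118], [581, -194, 115]]
220 [[566, -204, 119], [574, -197, 115], [581, -194, 113]]
221 [[566, -201, 114], [574, -198, 112], [591, -28, -2]]
222 [[567, -180, 97], [575, -177, 95], [584, -151, 77]]
223 [[567, -181, 95], [575, -178, 92], [584, -156, 78]]
224 [[567, -180, 91], [575, -179, 90], [583, -166, 81]]
225 [[567, -184, 91], [575, -177, 86], [583, -166, 78]]
226 [[567, -182, 86], [575, -179, 84], [584, -165, 75]]
227 [[567, -182, 83], [575, -179, 81], [584, -164, 71]]
228 [[567, -179, 78], [575, -177, 77], [584, -166, 69]]
229 [[567, -179, 75], [575, -177, 73], [584, -167, 66]]
230 [[567, -182, 74], [575, -177, 70], [584, -164, 61]]
231 [[568, -175, 65], [576, -167, 60], [584, -166, 59]]
232 [[568, -165, 56], [576, -167, 57], [584, -163, 54]]
233 [[568, -171, 56], [576, -173, 57], [583, -173, 58]]
234 [[568, -173, 54], [576, -176, 57], [583, -174, 55]]
235 [[568, -177, 54], [576, -175, 53], [583, -178, 55]]
```

View pics/i.png

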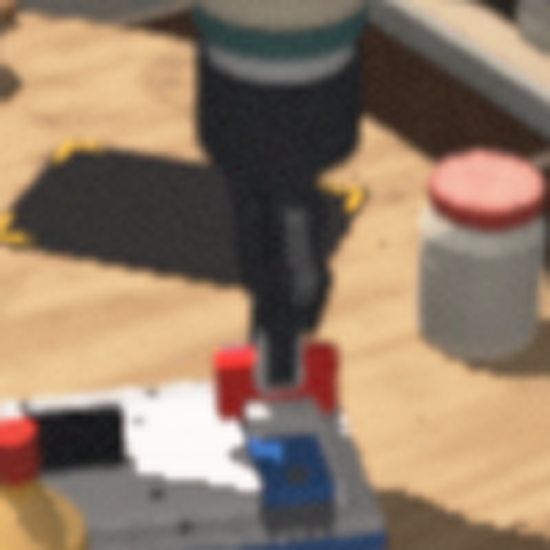

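Request:
{"api": "drive_tool", "payload": {"deltas": "0 0 -0.006 0 0; 0 0 -0.012 0 0; 0 0 -0.0175 0 0; 0 0 -0.0175 0 0"}}

```text
clock: 7.6
eef_pos: [570.9, -158.7, 53.4]
tool_rot: [-3.141, 0.0, 0.163]
force: [2.4, 1.5, -11.6]
width: 12.5
```

```bash
python3 - <<'E'
from go import *
delta([570.5,-159,79],9.3)
p=imaging.get_image('side'); W=cloud(p)
a=cv2.resize(p['color'][160:260,290:390],None,fx=5.5,fy=5.5,interpolation=cv2.INTER_CUBIC); cv2.imwrite('pics/j.png',a[:,:,::-1])
for r in range(214,236,1): print(r,[np.round(W[r,c]).astype(int).tolist() for c in (334,348)])
E
```

```text
t 7.6 pos [ 570.9 -158.7   53.4] rot [-3.1412  0.      0.1632] yaw 9.35 w 12.493579959706578 F [  2.4   1.5 -11.6] q7 -1.21 q [ 0.24  0.74 -0.03  1.8   0.03  0.59 -1.21]
shift m [-0.0004  0.0002 -0.0256] turn 0.05
214 [[-9223372036854775808, -9223372036854775808, -9223372036854775808], [602, 7, 1]]
215 [[559, 5, -2], [602, 0, 2]]
216 [[559, -5, 1], [602, -2, -1]]
217 [[559, -11, 2], [591, -155, 96]]
218 [[555, -159, 96], [591, -160, 96]]
219 [[555, -164, 96], [591, -160, 93]]
220 [[555, -165, 93], [591, -161, 91]]
221 [[555, -169, 93], [591, -165, 90]]
222 [[555, -167, 89], [591, -162, 85]]
223 [[555, -169, 87], [591, -163, 82]]
224 [[555, -168, 83], [591, -163, 79]]
225 [[555, -169, 80], [592, -159, 74]]
226 [[555, -166, 75], [592, -161, 72]]
227 [[555, -172, 76], [592, -163, 70]]
228 [[555, -169, 71], [592, -163, 66]]
229 [[555, -170, 68], [592, -162, 63]]
230 [[555, -169, 65], [596, -108, 21]]
231 [[555, -167, 60], [595, -114, 22]]
232 [[555, -155, 48], [595, -119, 22]]
233 [[555, -154, 45], [595, -122, 21]]
234 [[555, -171, 54], [595, -123, 18]]
235 [[555, -177, 54], [595, -124, 16]]<stdin>:5: RuntimeWarning: invalid value encountered in cast
```

View pics/j.png

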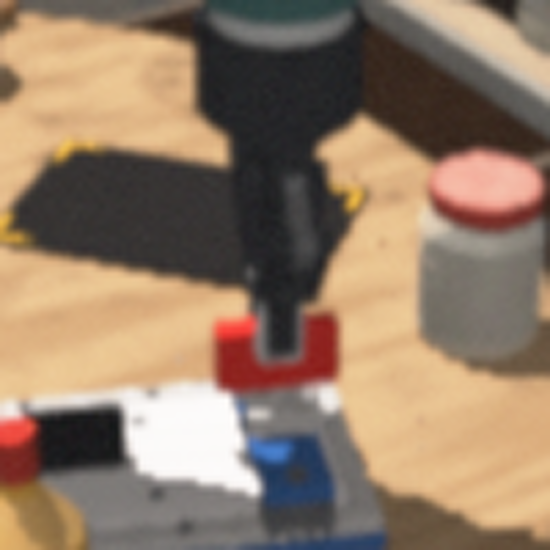

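Request:
{"api": "drive_tool", "payload": {"deltas": "0 0 0 -10 0; 0 0 0 -20 0; 0 0 0 -30 0; 0 0 0 -40 0; 0 0 0 -50 0; 0 0 0 -60 0; 0 0 0 -70 0; 0 0 0 -80 0; 0 0 0 -90 0; 0 0 0 -90 0; 0 0 0.0025 -90 0; 0 0 0.0025 -90 0"}}

```text
clock: 9.15
eef_pos: [572.0, -159.3, 51.0]
tool_rot: [3.14, 0.001, 1.731]
force: [5.8, 0.9, -10.5]
width: 12.4
```

```bash
python3 - <<'E'
from go import *
delta([570.5,-159,79],9.3)
p=imaging.get_image('side'); W=cloud(p)
a=cv2.resize(p['color'][160:260,290:390],None,fx=5.5,fy=5.5,interpolation=cv2.INTER_CUBIC); cv2.imwrite('pics/k.png',a[:,:,::-1])
E
```

```text
t 9.15 pos [ 572.  -159.3   51. ] rot [3.1397e+00 7.0000e-04 1.7315e+00] yaw 99.2 w 12.442326410724933 F [  5.8   0.9 -10.5] q7 -0.08 q [ 0.5   0.79 -0.45  1.8   0.52  0.68 -0.08]
shift m [ 0.0006 -0.0014 -0.028 ] turn 89.9
```

View pics/k.png

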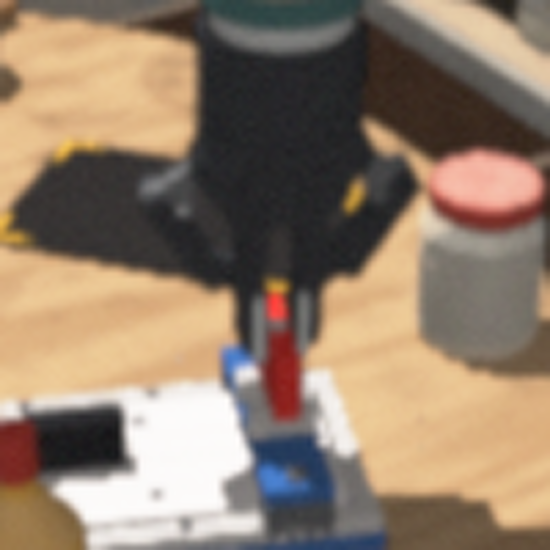

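Request:
{"api": "drive_tool", "payload": {"deltas": "0 0 0.001 0 0; 0 0 0.001 0 0; 0 0 0.001 0 0.03; 0 0 0.001 0 0.06; 0 0 0.001 0 0.0854; 0 0 0.001 0 0.0854; 0 0 -0.04 0 0.0854; 0 0 -0.09 0 0.0854; 0 0 -0.09 0 0.0854"}}

```text
clock: 10.32
eef_pos: [573.9, -159.2, 145.0]
tool_rot: [3.134, 0.003, 1.734]
force: [0.1, -0.0, 0.0]
width: 85.4
```

```bash
python3 - <<'E'
from go import *
s=ctrl.read_state();print(s['eef_pos'],s['force'])
p=imaging.get_image('side'); W=cloud(p)
a=cv2.resize(p['color'][160:280,280:400],None,fx=5,fy=5,interpolation=cv2.INTER_CUBIC); cv2.imwrite('pics/l.png',a[:,:,::-1])
hsv=cv2.cvtColor(p['color'],cv2.COLOR_RGB2HSV)
red=((hsv[...,0]<6)|(hsv[...,0]>174))&(hsv[...,1]>150)&(np.hypot(W[...,0]-570,W[...,1]+160)<60)&(W[...,2]>30)
R=W[red]; print(len(R),R.min(0),R.max(0),np.percentile(R[:,2],[2,98]))
for t in('rib_top','carrier','slot','fixture'):
    for q in models.landmark_of(p,t)[:1]: print(t,q, atz(p,q['point'],{'rib_top':54,'carrier':12,'slot':57,'fixture':0}[t]))
E
```

```text
[ 573.9420772  -159.21301248  145.01233667] [ 0.0827595  -0.04210239  0.04383843]
107 [ 560.491679   -192.43102644   62.44786709] [ 577.52241139 -132.98577684   95.28246238] [63.64599469 94.26646594]
rib_top {'point': [301.8, 232.4], 'score': 0.58} [ 469.96689536 -163.8301418    54.        ]
carrier {'point': [313.2, 245.5], 'score': 0.87} [ 499.1670904  -165.73954124   12.        ]
slot {'point': [339.5, 230.3], 'score': 0.92} [ 569.57892103 -159.64579521   57.        ]
fixture {'point': [318.9, 251.3], 'score': 0.83} [ 514.43651543 -175.66593608    0.        ]
```

View pics/l.png

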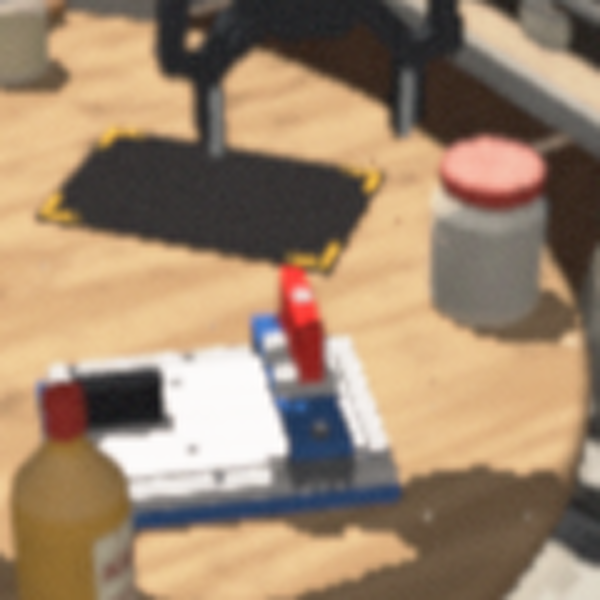

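```bash
python3 go.py 483 -173.2 45 9.35
```

```text
t 10.575 pos [ 569.8 -159.1  139.7] rot [-3.1391e+00 -8.0000e-04  1.7336e+00] yaw 99.33 w 85.26675859479812 F [-0.7  0.4  0.4] q7 -0.01 q [ 0.55  0.67 -0.53  1.74  0.43  0.85 -0.01]
shift m [ 0.0001 -0.0877  0.095 ] turn 89.98
```

Request:
{"api": "drive_tool", "payload": {"deltas": "0 -0.02 0 10 0.0854; 0 -0.04 0 20 0.0854; 0 -0.06 0 30 0.0854; 0 -0.08 0 40 0.0854; 0 -0.088 0 50 0.0854; 0 -0.088 0.02 60 0.0854; 0 -0.088 0.04 70 0.0854; 0 -0.088 0.06 80 0.0854; 0 -0.088 0.08 90 0.0854; 0 -0.088 0.094 90 0.0854; 0 -0.088 0.094 90 0.0854; 0 -0.088 0.094 90 0.0854"}}

```text
clock: 12.08
eef_pos: [484.3, -173.4, 47.3]
tool_rot: [-3.141, -0.0, 0.164]
force: [0.9, -0.2, 0.2]
width: 85.3
```

```bash
python3 - <<'E'
from go import *
delta([483,-173.2,4],9.35)
p=imaging.get_image('side'); W=cloud(p)
a=cv2.resize(p['color'][160:280,260:380],None,fx=5,fy=5,interpolation=cv2.INTER_CUBIC); cv2.imwrite('pics/n.png',a[:,:,::-1])
E
```

```text
t 12.075 pos [ 484.3 -173.4   47.3] rot [-3.1415e+00 -4.0000e-04  1.6450e-01] yaw 9.42 w 85.26867334459061 F [ 0.9 -0.2  0.2] q7 -1.21 q [ 0.33  0.68 -0.06  2.02  0.09  0.44 -1.21]
shift m [-0.0013 -0.0004  0.0433] turn 0.07
```

View pics/n.png

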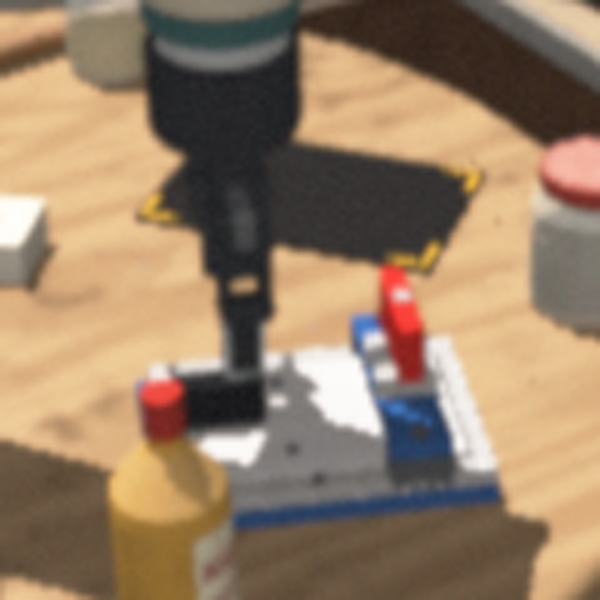

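Request:
{"api": "drive_tool", "payload": {"deltas": "-0.0013 -0.0004 0.02 0 0.0854; -0.0013 -0.0004 0.036 0 0.0854; -0.0013 -0.0004 0.036 0 0.0854; -0.0013 -0.0004 0.036 0 0.0854"}}

```text
clock: 12.62
eef_pos: [483.1, -173.2, 11.4]
tool_rot: [3.141, -0.001, 0.163]
force: [-0.7, 0.5, -0.0]
width: 85.3
```

```bash
python3 - <<'E'
from go import *
delta([483,-173.2,4],9.35)
p=imaging.get_image('side'); W=cloud(p)
a=cv2.resize(p['color'][160:280,260:380],None,fx=5,fy=5,interpolation=cv2.INTER_CUBIC); cv2.imwrite('pics/o.png',a[:,:,::-1])
for r in range(228,256,1): print(r,[np.round(np.nan_to_num(W[r,c])).astype(int).tolist() for c in (308,310)])
E
```

```text
t 12.625 pos [ 483.1 -173.2   11.4] rot [ 3.1414e+00 -5.0000e-04  1.6310e-01] yaw 9.34 w 85.30935634239789 F [-0.7  0.5 -0. ] q7 -1.22 q [ 0.32  0.75 -0.05  2.04  0.1   0.36 -1.22]
shift m [-0.0001 -0.      0.0074] turn -0.01
228 [[491, -246, 125], [496, -244, 124]]
229 [[482, -72, 1], [487, -70, -1]]
230 [[482, -76, 0], [495, -221, 102]]
231 [[490, -228, 104], [495, -231, 106]]
232 [[491, -239, 109], [496, -241, 110]]
233 [[491, -243, 109], [495, -242, 108]]
234 [[491, -247, 108], [496, -244, 106]]
235 [[491, -248, 107], [495, -245, 104]]
236 [[491, -249, 104], [496, -248, 103]]
237 [[491, -248, 101], [494, -229, 86]]
238 [[490, -229, 84], [494, -230, 84]]
239 [[489, -229, 80], [494, -230, 81]]
240 [[489, -230, 78], [494, -231, 78]]
241 [[489, -229, 74], [494, -231, 76]]
242 [[489, -231, 73], [494, -229, 71]]
243 [[489, -225, 65], [494, -230, 69]]
244 [[489, -230, 66], [494, -228, 64]]
245 [[489, -228, 61], [494, -229, 62]]
246 [[488, -223, 54], [493, -224, 55]]
247 [[486, -188, 24], [492, -187, 23]]
248 [[486, -192, 24], [492, -191, 24]]
249 [[487, -196, 24], [492, -197, 25]]
250 [[487, -201, 24], [492, -201, 24]]
251 [[487, -205, 25], [492, -206, 25]]
252 [[487, -209, 24], [492, -209, 24]]
253 [[487, -212, 23], [492, -212, 23]]
254 [[487, -216, 24], [492, -217, 24]]
255 [[487, -219, 23], [492, -217, 21]]
```

View pics/o.png

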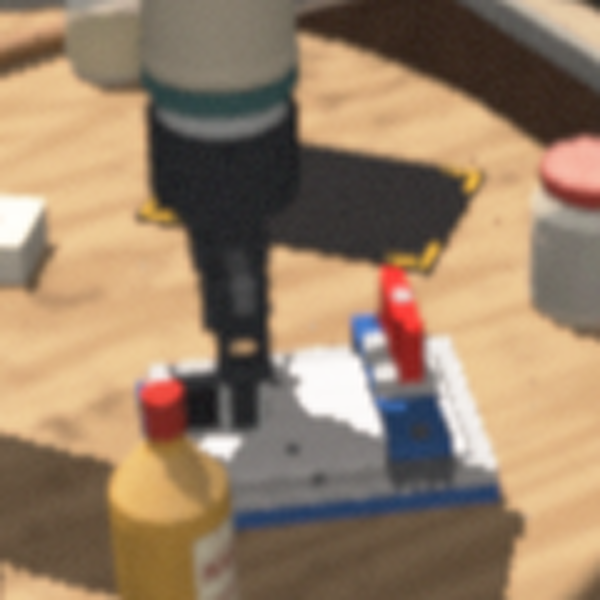

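Request:
{"api": "drive_tool", "payload": {"deltas": "0 0 0.008 0 0.0854; 0 0 0.008 0 0.05; 0 0 0.008 0 0.01; 0 0 0.008 0 0; 0 0 0.008 0 0; 0 0 0.008 0 0; 0 0 0.008 0 0"}}

```text
clock: 13.55
eef_pos: [482.9, -173.1, 3.3]
tool_rot: [3.141, -0.0, 0.163]
force: [-1.1, 0.6, 4.9]
width: 14.8
```

```bash
python3 - <<'E'
from go import *
delta([483,-173.2,4],9.35)
p=imaging.get_image('side'); W=cloud(p)
a=cv2.resize(p['color'][160:280,260:380],None,fx=5,fy=5,interpolation=cv2.INTER_CUBIC); cv2.imwrite('pics/q.png',a[:,:,::-1])
E
```

```text
t 13.55 pos [ 482.9 -173.1    3.3] rot [ 3.1415e+00 -4.0000e-04  1.6300e-01] yaw 9.34 w 14.76275502966511 F [-1.1  0.6  4.9] q7 -1.22 q [ 0.32  0.76 -0.05  2.04  0.1   0.34 -1.22]
shift m [ 0.0001  0.0001 -0.0007] turn -0.01
```

View pics/q.png

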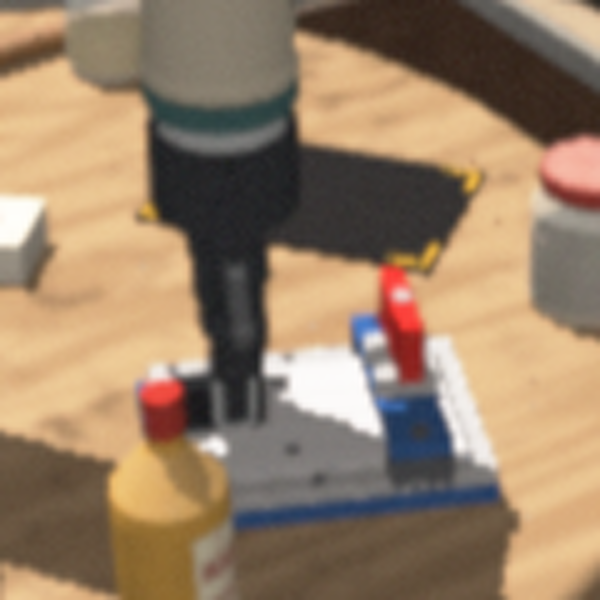

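Request:
{"api": "drive_tool", "payload": {"deltas": "-0.008 0 0 0 0; -0.016 0 0 0 0; -0.024 0 0 0 0; -0.03 0 0 0 0; -0.03 0 0 0 0"}}

```text
clock: 14.22
eef_pos: [452.6, -178.4, 3.3]
tool_rot: [3.141, 0.0, 0.162]
force: [2.1, 0.5, 6.8]
width: 14.7
```

```bash
python3 go.py 423 -183 4 9.34
```

```text
t 14.225 pos [ 452.6 -178.4    3.3] rot [3.1413e+00 2.0000e-04 1.6230e-01] yaw 9.3 w 14.693463276163834 F [2.1 0.5 6.8] q7 -1.21 q [ 0.35  0.74 -0.05  2.11  0.12  0.29 -1.21]
shift m [-0.0299 -0.0002 -0.0007] turn -0.04
```

Request:
{"api": "drive_tool", "payload": {"deltas": "-0.01 0 0 0 0; -0.02 0 0 0 0; -0.03 0 0 0 0; -0.032 0 0 0 0; -0.032 0 0 0 0; -0.032 0 -0.005 0 0; -0.032 0 -0.012 0 0; -0.032 0 -0.02 0 0; -0.032 0 -0.02 0 0"}}

```text
clock: 15.35
eef_pos: [421.5, -183.3, 23.6]
tool_rot: [3.141, -0.0, 0.163]
force: [0.5, 0.5, -4.7]
width: 14.9
```

```bash
python3 - <<'E'
from go import *
delta([483,-173.2,4],9.35)
p=imaging.get_image('side'); W=cloud(p)
a=cv2.resize(p['color'][160:280,240:380],None,fx=5,fy=5,interpolation=cv2.INTER_CUBIC); cv2.imwrite('pics/r.png',a[:,:,::-1])
E
```

```text
t 15.35 pos [ 421.5 -183.3   23.6] rot [ 3.1413e+00 -3.0000e-04  1.6270e-01] yaw 9.32 w 14.912117915897054 F [ 0.5  0.5 -4.7] q7 -1.26 q [ 0.41  0.69 -0.09  2.18  0.2   0.29 -1.26]
shift m [ 0.0623 -0.0001  0.0196] turn -0.03
```

View pics/r.png

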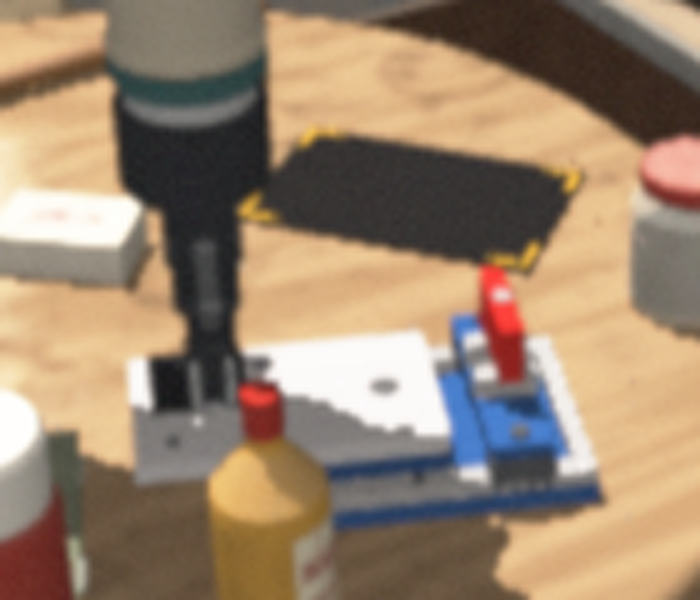

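```bash
python3 go.py 490.9 109.6 104 -19.8
```

```text
t 15.4 pos [ 421.5 -183.3   23.3] rot [ 3.1414e+00 -1.0000e-04  1.6280e-01] yaw 9.33 w 14.86185050043075 F [ 0.3  0.  -4.7] q7 -1.26 q [ 0.41  0.69 -0.09  2.18  0.2   0.28 -1.26]
shift m [ 0.116  -0.2777 -0.0807] turn 29.13
```

Request:
{"api": "drive_tool", "payload": {"deltas": "0 0 -0.02 0 0; 0 0 -0.05 0 0; 0 0 -0.081 0 0; 0 -0.02 -0.081 2 0; 0.01 -0.055 -0.081 6 0; 0.03 -0.095 -0.081 10 0; 0.05 -0.135 -0.081 15 0; 0.07 -0.175 -0.081 20 0; 0.09 -0.215 -0.081 25 0; 0.105 -0.25 -0.081 29.1 0; 0.116 -0.278 -0.081 29.1 0; 0.116 -0.278 -0.081 29.1 0"}}

```text
clock: 16.9
eef_pos: [490.8, 113.5, 103.6]
tool_rot: [-3.14, 0.001, -0.339]
force: [0.1, -0.1, -4.2]
width: 15.1
```

Request:
{"api": "drive_tool", "payload": {"deltas": "0 0 0 0 0; 0 0 0.02 0 0; 0 0 0.045 0 0; 0 0 0.065 0 0; 0 0 0.065 0 0; 0 0 0.065 0 0"}}

```text
clock: 17.65
eef_pos: [491.3, 109.2, 39.6]
tool_rot: [-3.142, -0.001, -0.346]
force: [0.4, -0.2, -3.8]
width: 15.0
```

```bash
python3 - <<'E'
from go import *
delta([490.9,109.6,-4.7],-19.8)
p=imaging.get_image('side'); W=cloud(p)
a=cv2.resize(p['color'][130:250,240:380],None,fx=5,fy=5,interpolation=cv2.INTER_CUBIC); cv2.imwrite('pics/s.png',a[:,:,::-1])
t=imaging.get_image('top'); a=cv2.resize(t['color'][140:260,210:370],None,fx=5,fy=5,interpolation=cv2.INTER_CUBIC); cv2.imwrite('pics/t.png',a[:,:,::-1])
E
```

```text
t 17.65 pos [491.3 109.2  39.6] rot [-3.1415e+00 -7.0000e-04 -3.4630e-01] yaw -19.84 w 15.034387393427188 F [ 0.4 -0.2 -3.8] q7 -2.12 q [-0.3   0.69  0.04  2.06 -0.07  0.4  -2.12]
shift m [-0.0006 -0.0003  0.0443] turn -0.04
```

View pics/s.png

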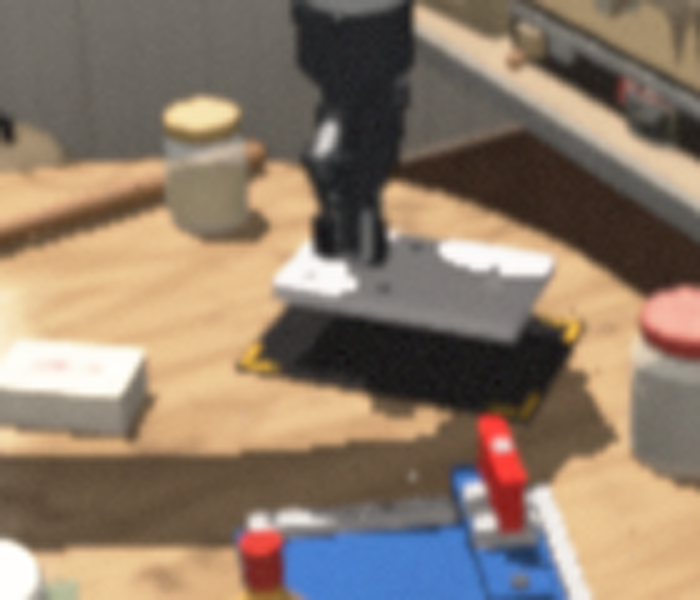

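View pics/t.png

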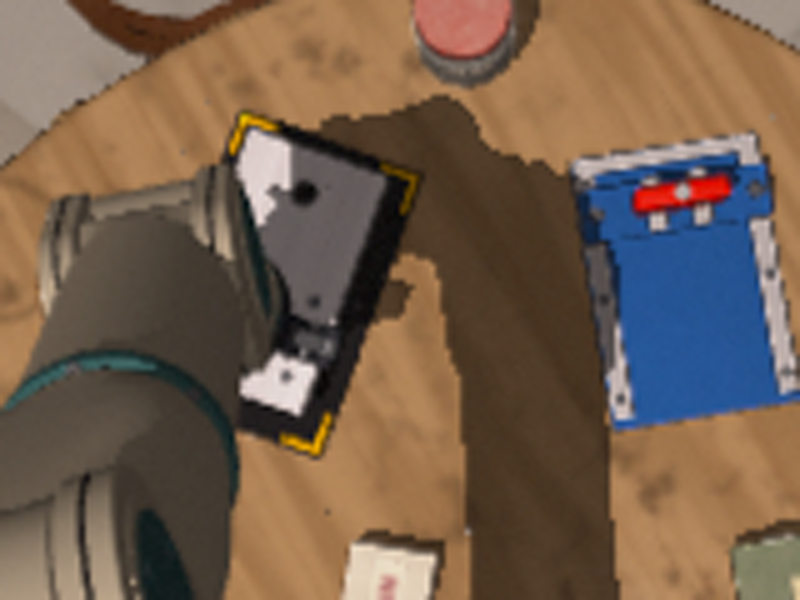

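Request:
{"api": "drive_tool", "payload": {"deltas": "0 0 0.015 0 0; 0 0 0.03 0 0; 0 0 0.038 0 0; 0 0 0.041 0 0; 0 0 0.041 0 0"}}

```text
clock: 18.38
eef_pos: [490.9, 109.9, -2.2]
tool_rot: [3.141, 0.0, -0.345]
force: [-0.3, -0.5, -4.1]
width: 14.8
```

Request:
{"api": "drive_tool", "payload": {"deltas": "0 0 0.001 0 0; 0 0 0.002 0 0; 0 0 0.003 0 0; 0 0 0.003 0 0"}}

```text
clock: 18.88
eef_pos: [491.1, 110.0, -4.6]
tool_rot: [-3.141, -0.0, -0.345]
force: [-1.5, 0.2, 0.2]
width: 15.0
```

```bash
python3 - <<'E'
from go import *
delta([490.9,109.6,-4.7],-19.8)
p=imaging.get_image('side'); W=cloud(p)
a=cv2.resize(p['color'][130:250,240:380],None,fx=5,fy=5,interpolation=cv2.INTER_CUBIC); cv2.imwrite('pics/u.png',a[:,:,::-1])
E
```

```text
t 18.875 pos [491.1 110.   -4.6] rot [-3.1412e+00 -4.0000e-04 -3.4500e-01] yaw -19.77 w 14.963663773360372 F [-1.5  0.2  0.2] q7 -2.12 q [-0.3   0.77  0.03  2.07 -0.07  0.3  -2.12]
shift m [-0.0001  0.0005  0.0001] turn 0.03
```

View pics/u.png

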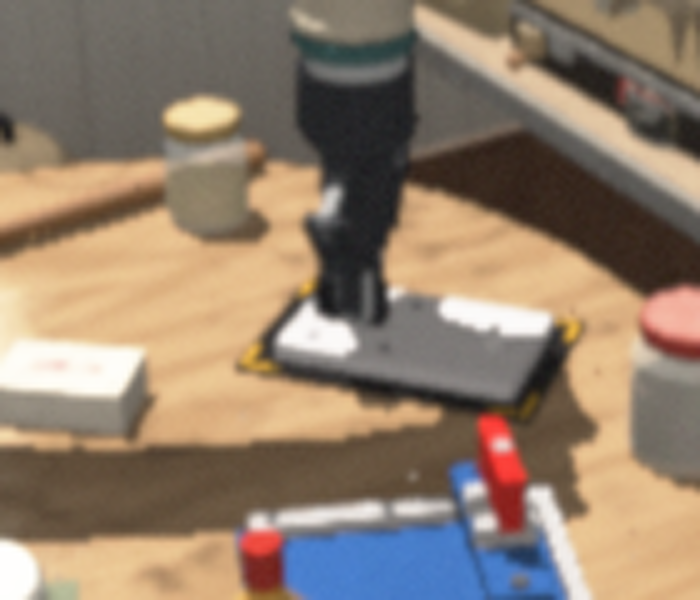

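Request:
{"api": "drive_tool", "payload": {"deltas": "0 0 0.0005 0 0; 0 0 0.0005 0 0.02; 0 0 0.0005 0 0.05; 0 0 0.0005 0 0.0854; 0 0 0.0005 0 0.0854; 0 0 0.0005 0 0.0854; 0 0 -0.03 0 0.0854; 0 0 -0.08 0 0.0854; 0 0 -0.13 0 0.0854; -0.04 0 -0.18 0 0.0854; -0.09 0 -0.2 0 0.0854; -0.09 0 -0.2 0 0.0854"}}

```text
clock: 20.42
eef_pos: [403.6, 141.8, 196.6]
tool_rot: [-3.14, 0.0, -0.341]
force: [0.9, -0.6, 0.1]
width: 85.1
```

```bash
python3 - <<'E'
from go import *
delta([490.9,109.6,-4.7],-19.8)
p=imaging.get_image('side'); W=cloud(p)
a=cv2.resize(p['color'][130:250,240:380],None,fx=5,fy=5,interpolation=cv2.INTER_CUBIC); cv2.imwrite('pics/v.png',a[:,:,::-1])
p=imaging.get_image('top');a=cv2.resize(p['color'][130:270,170:370],None,fx=4,fy=4,interpolation=cv2.INTER_CUBIC); cv2.imwrite('pics/w.png',a[:,:,::-1])
E
```

```text
t 20.425 pos [403.6 141.8 196.6] rot [-3.1399  0.     -0.3408] yaw -19.53 w 85.13395471660078 F [ 0.9 -0.6  0.1] q7 -2.27 q [-0.47  0.33  0.08  2.11 -0.04  0.7  -2.27]
shift m [0.093  0.0015 0.2013] turn 0.27
```

View pics/v.png

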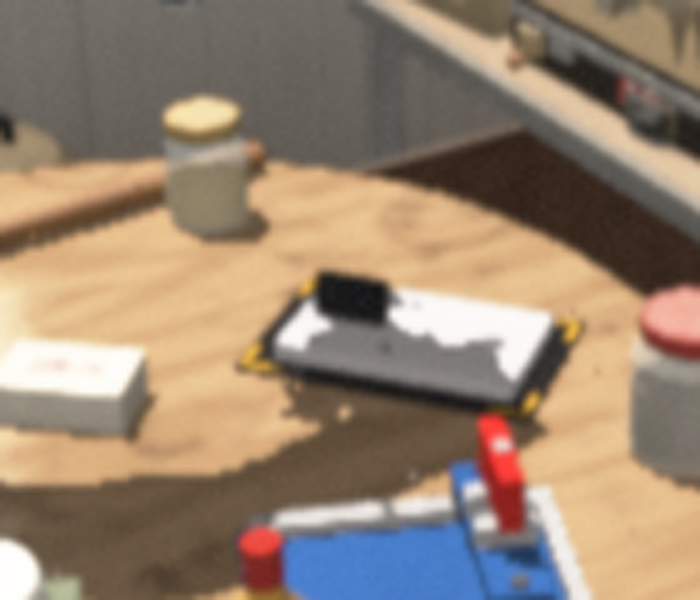

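View pics/w.png

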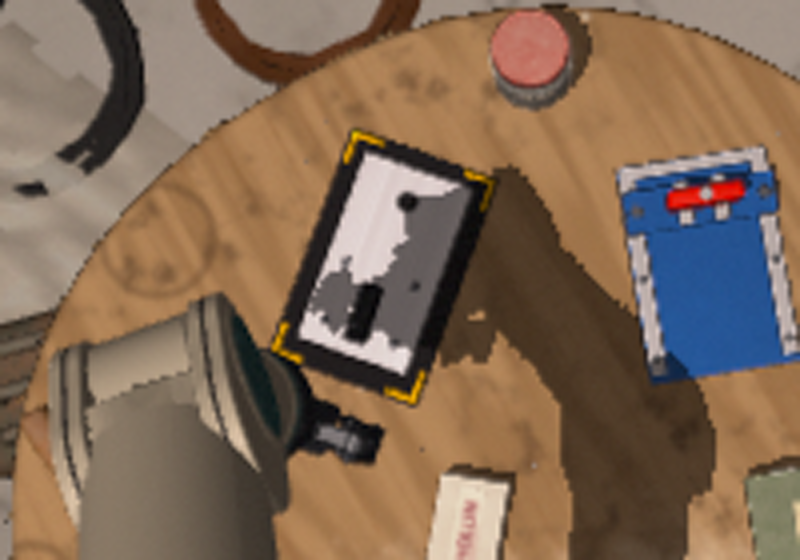

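```bash
python3 - <<'E'
from meas import *
p=imaging.get_image('top'); W=cloud(p); hsv=cv2.cvtColor(p['color'],cv2.COLOR_RGB2HSV)
near=(abs(W[...,0]-525)<110)&(abs(W[...,1]-97)<90)
m=(near&(hsv[...,1]<70)&(hsv[...,2]>75)).astype(np.uint8)
n,l,st,ce=cv2.connectedComponentsWithStats(m)
pts=[]
for k in range(1,n):
    if st[k,4]>60:
        ct,_=cv2.findContours((l==k).astype(np.uint8),0,cv2.CHAIN_APPROX_NONE); pts+=[atz(p,q[0],16) for q in ct[0]]
print('plate',rect(np.array(pts)),np.median(W[m>0][:,2]))
dk=(near&((hsv[...,2]<60))|(near&(hsv[...,0]>20)&(hsv[...,0]<32)&(hsv[...,1]>180))).astype(np.uint8)
n,l,st,ce=cv2.connectedComponentsWithStats(dk);k=1+np.argmax(st[1:,4]);ct,_=cv2.findContours((l==k).astype(np.uint8),0,cv2.CHAIN_APPROX_NONE)
print('mat',rect(np.array([atz(p,q[0],4) for q in ct[0]])))
for t in ('screw_jar','nail_jar','glue_bottle','spray_can'):
    for q in models.landmark_of(p,t)[:1]: print(t,np.round(q['point'],1),round(q['score'],2))
E
```

```text
plate (array([480. , 162.3]), array([166.1, 336.9]), 35.6) 17.85624575025406
mat (array([516.3, 101.3]), array([129.7, 218.8]), 69.9)
screw_jar [346.1 196.3] 0.51
nail_jar [347.9 195. ] 0.43
glue_bottle [394.3 216.8] 0.65
spray_can [421.2 247.1] 0.85
```

```bash
python3 go.py 420 -100 290 -19.8
```

```text
t 20.775 pos [406.8 139.8 194.4] rot [ 3.1407e+00  5.0000e-04 -3.4630e-01] yaw -19.84 w 85.64213259824291 F [0.3 0.2 0.5] q7 -2.27 q [-0.46  0.34  0.08  2.11 -0.04  0.7  -2.27]
shift m [ 0.0938  0.2212 -0.0955] turn -0.04
```

Request:
{"api": "drive_tool", "payload": {"deltas": "0 0 -0.05 0 0.0854; 0.01 0.02 -0.09 0 0.0854; 0.03 0.06 -0.095 0 0.0854; 0.05 0.1 -0.095 0 0.0854; 0.07 0.15 -0.095 0 0.0854; 0.09 0.2 -0.095 0 0.0854; 0.09 0.22 -0.095 0 0.0854; 0.09 0.22 -0.095 0 0.0854; 0.09 0.22 -0.095 0 0.0854"}}

```text
clock: 21.9
eef_pos: [416.9, -96.0, 289.7]
tool_rot: [-3.141, 0.001, -0.344]
force: [-0.1, 0.3, 0.9]
width: 85.3
```

```bash
python3 - <<'E'
from meas import *
p=imaging.get_image('top'); W=cloud(p); hsv=cv2.cvtColor(p['color'],cv2.COLOR_RGB2HSV); save(p,'x')
near=(abs(W[...,0]-525)<115)&(abs(W[...,1]-97)<95)&(W[...,2]<60)
m=(near&(hsv[...,1]<70)&(hsv[...,2]>75)&(W[...,2]>10)).astype(np.uint8)
n,l,st,ce=cv2.connectedComponentsWithStats(m)
pts=[]
for k in range(1,n):
    if st[k,4]>60:
        ct,_=cv2.findContours((l==k).astype(np.uint8),0,cv2.CHAIN_APPROX_NONE); pts+=[atz(p,q[0],16) for q in ct[0]]
print('plate',rect(np.array(pts)),np.median(W[m>0][:,2]))
dk=(near&((hsv[...,2]<60))|(near&(hsv[...,0]>20)&(hsv[...,0]<32)&(hsv[...,1]>180))).astype(np.uint8)
n,l,st,ce=cv2.connectedComponentsWithStats(dk);k=1+np.argmax(st[1:,4]);ct,_=cv2.findContours((l==k).astype(np.uint8),0,cv2.CHAIN_APPROX_NONE)
print('mat',rect(np.array([atz(p,q[0],4) for q in ct[0]])))
for t in ('screw_jar','nail_jar','glue_bottle','spray_can'):
    for q in models.landmark_of(p,t)[:1]: print(t,np.round(q['point'],1),round(q['score'],2))
E
```

```text
plate (array([527.2,  96.8]), array([ 93.7, 161.3]), 70.4) 16.52547150400642
mat (array([526.5,  98.2]), array([128. , 197.6]), 70.2)
screw_jar [302.1 148.6] 0.8
nail_jar [208.7 241.7] 0.82
glue_bottle [396.7 210.5] 0.66
spray_can [420.9 247.9] 0.74
```

View pics/x.png

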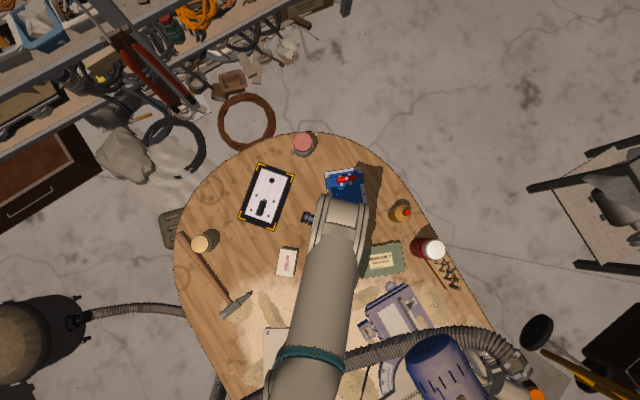

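Plate and mat agree in angle to 0.2° and in centre to about 1.5 mm. The bystanders stand where they did at the start, and the handle lies across the cheeks.

```bash
python3 -c "
from cell import ctrl
print(ctrl.finish_job(), ctrl.read_state()['clock'])"
```

```text
the job is handed in; nothing more can be done
the job is handed in; nothing more can be done
```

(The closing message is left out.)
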